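# Reset a purge-gas flow by counting the clicks of a blank selector

### The arm

A 6-joint arm with a two-finger parallel gripper is mounted at the origin on a cart in front of the work surface, level with it; the furniture and walls round the work are solid. World frame = base frame: x ahead of the robot, y to its left, z up, the work surface at z = 0. Lengths are in m, angles in rad, forces in N, time in s.
With the tool pointing down it reaches from about 0.225 to 0.875 m from the base axis. Payload 3.4 kg.
Tool frame: the origin (TCP) lies midway between the tips of the shut fingers; the grasp point (between the pads) lies 19 mm behind it; z points along the fingers, y is the line along which they close (so a half turn about z gives the same grasp; the last joint's range is limited). The gripper opens to 85 mm and grips with 20 to 120 N. Pads are 22 mm wide; open, the fingers measure 114 mm over their backs; the gripper's body (76 mm by 85 mm) begins 54 mm behind the grasp point. The pads swing forward as they close: fully open they stand 13 mm farther back than shut.
Start: joints at [-1.378, 0.276, 1.505, -0, 1.361, -0.121], TCP at [0.177, -0.547, 0.231] pointing down, gripper open.
Joint ranges: [-2.89, 2.89], [-0.75, 2.08], [0.22, 2.7], [-1.18, 4.32], [0.11, 2.71], [-2.7, 2.7]. Speed limits (rad/s): [2.57, 2.57, 3.14, 3.14, 3.14, 3.14].

### API

Orientations are given as a unit quaternion [x, y, z, w].
In Python, from cell import arm gives the robot as it stands. Calls block until the motion is done:
- arm.reach(position, orientation): joint-space move of the TCP to a pose.
- arm.servo_line(position, velocity=0.15, rot=None, f_stop=None): straight line of the TCP; rot=None keeps the orientation; velocity is the mean speed in m/s. With f_stop (N) it stops when the force on the tool has changed by that much, and returns True; else False.
- arm.goto_joints(angles): joint-space move.
- arm.gripper_to(opening, strength=None): opening from 0.0 (shut) to 1.0 (fully open); strength is the grip in N (None keeps the last); returns when the fingers have stopped.
- arm.wait(seconds).
- arm.solve_ik(position, orientation): joint angles nearest the present ones, or None.
- arm.get_image(name): name is "scene" or "top" or "wrist"; returns a dict with "image" (420x560x3 uint8, red, green, blue), "fovy" (degrees; the focal length in pixels is half the picture's height over the tangent of half this angle, whatever the lens; pixels are square), "cx", "cy" (the principal point, pixels), "D" ([k1, k2, p1, p2, k3] as OpenCV has them; the pictures are not rectified), "position" and "rotation" of the camera in the world; the wrist camera has in their place "mount" (4x4, takes a point from camera to tool coordinates, whose origin is the TCP and whose axes are the flange's). Camera axes: x right, y up, looking along -z (the intrinsics and any distortion apply to the point x, -y, -z); pixel columns grow to the right and rows downward; lengths in m; the calibration is good to about 2 mm. A picture is of the moment at which its call begins: read the wrist's pose just before it. There is no depth.
A pose or a line that the arm cannot do raises arm.MotionError and nothing moves.
- arm.sign_off(): hands the job in; it is judged then, once.
Readings, each from a call of its own:
- arm.get_time_s(): time.
- arm.get_joint_pos(): joint angles.
- arm.get_qd(): joint speeds.
- arm.get_joint_torque(): joint torques, N m.
- arm.get_tool_pos(): TCP position.
- arm.get_eef_rot(): TCP orientation.
- arm.get_wrist_force(): force on the tool from outside, world axes, zero at the start.
- arm.get_moment(): the same for the moment, N m.
- arm.get_width(): opening from 0.0 (shut) to 1.0 (fully open).
- arm.get_grip_force(): force on a finger pad.
Only numpy, scipy, OpenCV 4.12 (cv2) and the standard library are available. Lean on these libraries where they do the work, as an engineer would, in place of code of your own. Each camera call takes 0.05 s, during which the arm holds its last target. There are 200 camera calls.

### The job

Set the flow of the small purge-gas unit afresh. First shut its red shut-off handle fully. Then turn the blank black metering selector gently clockwise until you feel its end stop, where the needle sits on its soft seat (do not force it), and turn it back counter-clockwise by exactly five clicks. Only then open the shut-off handle fully again; leave the things standing around the unit where they are.

Things in the scene. Friction and masses are not known exactly. Their poses are not given: they have to be found in the camera images.
- unit: Portable purge-gas unit, fixed to the bench. Origin 4 mm over the bench (rubber feet); x axis to its back, y to its left, z up. Grey base plate: x -52 to +192 mm, y -100 to +140 mm, top 12 mm over the bench. On its front half: metering valve (axis x 0, y -55 mm) and red-handled shut-off (axis x 0, y +60 mm); pipes and valve bodies there stay below 53 mm.
- rear_parts (a point): Fixed point on the plate at its back (unit x 150, y 66, z 8 mm), between the tall fixed parts: green gas cartridge (axis at unit x 150, y 102; radius 28, up to 144 mm over the bench) with a pipe coming down at x 150, y 135, and a glass flask (axis x 150, y 30; radius 33, up to 128 mm) with a bent steel tube up to 185 mm.
- knob_center (a point): Fixed point on the vertical axis of the metering selector at half its height (75 mm over the bench). Plain round black rubber knob without any mark, diameter 40 mm, from 62 to 88 mm over the bench. Clockwise from above closes, counter-clockwise opens. A detent notch every 24 degrees (12 clicks of travel, notch 0 at the closed end); starts at rest 2 to 6 clicks open.
- valve_top (a point): Top of the metering valve's body (46 mm square, up to 48 mm; brass nut, radius 15, to 53 mm) under the knob. How it feels: each click resists with 0.1 to 0.15 N m until half way, then pulls as much into the next notch. Beyond notch 0 the soft stop adds 4 to 5 N m per rad; over about 0.6 N m (0.14 rad) the seat is spoiled. Let go, the knob springs into the nearest notch.
- needle (a joint): Lift of the needle off its seat, inside the valve, in m: 0 closed (notch 0), 0.00002 (0.02 mm) more for each click opened, so 0.0001 in the fifth notch; negative when pressed into the soft seat. Its reading has a noise of about 0.26 mm, over ten clicks: useless to find the stop or to count.
- shutoff_axis (a point): Fixed point on the vertical axis of the shut-off handle (unit x 0, y +60 mm), 63 mm over the bench, at the height of the handle's middle.
- shutoff_grip (a point): Point on the red shut-off handle, 50 mm from its axis. The red grip is 12 mm wide, 14 mm high (56 to 70 mm over the bench) and reaches from 22 to 72 mm from the axis; nothing is under it but pipes below 41 mm. It turns level about the axis.
- shutoff (a joint): Angle of the shut-off handle in rad: 0 open, handle along the pipe, pointing to the unit's +y (left); 1.571 shut, handle across the pipe, pointing to the unit's -x (front). Seen from above it shuts counter-clockwise. Hard stops at both ends, stays where it is left, friction 0.12 N m (about 3 N at the grip). Starts open within 0.06.
- timer: White countdown timer, 34 x 62 x 40 mm, loose on the bench to the right of the unit. Origin at the centre of its underside. Bystander.
- amber_bottle: Small amber bottle with black cap, diameter 48 mm, 103 mm tall, loose, right of the unit towards the back. Origin at the centre of its underside. Bystander.
- sample_cup: White sample cup with red lid, diameter 56 mm, 60 mm tall, loose, left of the unit. Origin at the centre of its underside. Bystander.

How it is judged:
On the way, in this order (a step that is already met when the one before it is completed fails the run):
1. the shut-off handle is turned fully shut (value of joint shutoff above 1.42 rad), for 0.2 s.
2. the metering knob is turned back to its seat, the shut-off still shut (value of joint needle below 6e-06 m and value of joint shutoff above 1.42 rad), for 0.2 s.
3. the metering knob rests at the fifth click, the shut-off still shut (value of joint needle between 9.4e-05 and 0.000106 m and value of joint shutoff above 1.42 rad), for 0.3 s.
At the end, for the whole second after the job is handed in: shut-off handle open again within 0.15 rad; metering selector resting in the fifth notch from its end stop (needle lift 0.1 mm, within 0.006 mm = 0.3 click) (value of joint shutoff below 0.15 rad and value of joint needle between 9.4e-05 and 0.000106 m); the robot touches nothing.
It fails at once if the selector is forced past its end stop, so that the needle spoils its soft seat (value of joint needle below -6.7e-06 m).
It fails at once if the timer is moved or knocked over (distance of timer from where it was at the start of the episode above 0.015 m).
It fails at once if the amber bottle is moved or knocked over (distance of amber_bottle from where it was at the start of the episode above 0.015 m).
It fails at once if the sample cup is moved or knocked over (distance of sample_cup from where it was at the start of the episode above 0.015 m).
It also fails if it takes over 72 s, if anything falls off the work surface, if the arm or the gripper's body presses on something with over 40 N, if the wrist force passes 120 N, or if a joint passes its speed limit or range.

## Working session

There is one attempt and no reset: what is moved stays moved. The work goes in short steps, each a Python script; the robot and the scene stay as the last script left them, time stands still between calls to the robot, and variables do not carry over. Pictures are saved under pics/ and viewed, at most 10 in all, crops included, and the job is handed in when it is done.

```bash
ls; mkdir -p pics
python3 - <<'E'
from cell import arm
import cv2,numpy as np
for n in ("scene","top"):
    d=arm.get_image(n); cv2.imwrite(f"pics/{n}0.png",d["image"][:,:,::-1])
    print(n,{k:v for k,v in d.items() if k!="image"})
print(arm.get_time_s(),arm.get_eef_rot(),arm.get_moment(),arm.get_wrist_force())
E
```

```text
pics
scene {'fovy': 43.18119946919151, 'cx': 279.84460586222724, 'cy': 218.08552596631034, 'D': array([-0.04108427,  0.        ,  0.        ,  0.        ,  0.        ]), 'position': array([-0.01695875,  0.94544684,  0.64589545]), 'rotation': array([-0.13453123,  0.50562829,  0.82377077, -0.218273  ])}
top {'fovy': 49.438845320927, 'cx': 284.4440297698399, 'cy': 207.12230161284916, 'D': array([-0.07198627,  0.        ,  0.        ,  0.        ,  0.        ]), 'position': array([0.38515495, 0.0131326 , 1.18769884]), 'rotation': array([ 0.04537358, -0.06149696, -0.69723995,  0.71275228])}
0.1 [ 9.87714816e-01  1.56265054e-01 -3.64472860e-06 -8.21430767e-04] [-0.02413588 -0.00533043  0.02232497] [-0.78015525  1.01850055 -0.12187314]
```

View pics/top0.png

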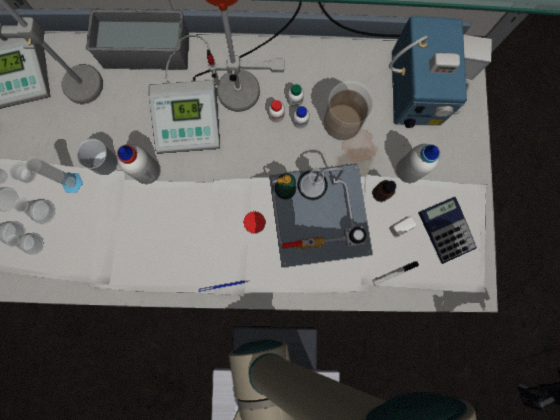

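View pics/scene0.png

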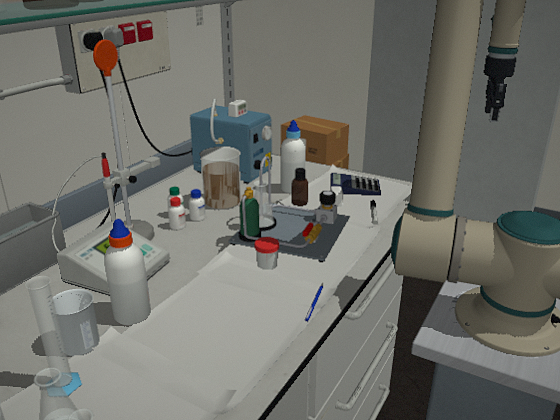

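The top view shows the unit with plate corners near (270,176), (358,163), (372,257) and (281,267). The knob is at about (358,235), the red handle at (282–303,243), the cup at (255,222), the timer at (403,226) and the bottle at (384,190). The scene view confirms this layout.

```bash
cat > h.py <<'E'
from cell import arm
import cv2,numpy as np
from scipy.spatial.transform import Rotation as R
from scipy.optimize import least_squares
F=np.diag([1,-1,-1.])
def cam(d,T=None):
    h=d["image"].shape[0]; f=h/2/np.tan(np.radians(d["fovy"])/2)
    K=np.array([[f,0,d["cx"]],[0,f,d["cy"]],[0,0,1]])
    if "mount" in d: M=T@d["mount"]; Rc,p=M[:3,:3],M[:3,3]
    else: Rc,p=R.from_quat(d["rotation"]).as_matrix(),np.array(d["position"])
    return K,np.array(d["D"]),Rc@F,p
def tool():
    T=np.eye(4);T[:3,:3]=R.from_quat(arm.get_eef_rot()).as_matrix();T[:3,3]=arm.get_tool_pos();return T
def proj(c,P):
    K,D,Rc,p=c; q=(np.atleast_2d(P)-p)@Rc
    return cv2.projectPoints(q,np.zeros(3),np.zeros(3),K,D)[0][:,0]
def onz(c,uv,z):
    K,D,Rc,p=c; n=cv2.undistortPoints(np.array(uv,float).reshape(-1,1,2),K,D)[:,0]
    r=np.c_[n,np.ones(len(n))]@Rc.T; return p+r*((z-p[2])/r[:,2])[:,None]
def u2w(s,P):
    P=np.atleast_2d(np.array(P,float)); c,sn=np.cos(s[2]),np.sin(s[2])
    return np.c_[s[0]+c*P[:,0]-sn*P[:,1],s[1]+sn*P[:,0]+c*P[:,1],P[:,2]+.004]
def fit(c,U,uv,s0):
    r=least_squares(lambda s:(proj(c,u2w(s,U))-uv).ravel(),s0,loss="soft_l1"); return r.x,r.fun.reshape(-1,2)
def down(yaw): # tool z down, tool y along yaw direction
    y=np.array([np.cos(yaw),np.sin(yaw),0]); z=np.array([0,0,-1.]); return R.from_matrix(np.c_[np.cross(y,z),y,z]).as_quat()
E
python3 - <<'E'
from h import *
d=arm.get_image("top");c=cam(d)
U=[[.192,.14,.008],[.192,-.1,.008],[-.052,-.1,.008],[-.052,.14,.008],[0,-.055,.084]]
uv=np.array([[270,176],[358,163],[372,257],[281,267],[358,235.]])
s,f=fit(c,U,uv,[.45,0,0]);print(s,np.degrees(s[2]),f)
print(u2w(s,[[0,-.055,.071],[0,.06,.059]]))
print(onz(c,[[255,222]],.06),onz(c,[[403,226]],.04),onz(c,[[384,188]],.103))
s=np.array(s);np.save("s.npy",s)
a=arm.get_image("top")["image"][130:290,230:430]
cv2.imwrite("pics/crop.png",cv2.resize(a,None,fx=4,fy=4,interpolation=cv2.INTER_CUBIC)[:600,:,::-1])
E
```

```text
[ 0.48014276 -0.13622893  0.14782775] 8.469905987615999 [[-1.01484077 -1.03405722]
 [ 0.502144    1.29252548]
 [ 0.67595221 -1.4513412 ]
 [-0.33755607  0.55298574]
 [ 0.02998523  0.2367737 ]]
[[ 0.4882437  -0.19062907  0.075     ]
 [ 0.47130536 -0.07688333  0.063     ]]
[[0.51822631 0.06152897 0.06      ]] [[ 0.5188227  -0.31570467  0.04      ]] [[ 0.60387201 -0.25231296  0.103     ]]
```

View pics/crop.png

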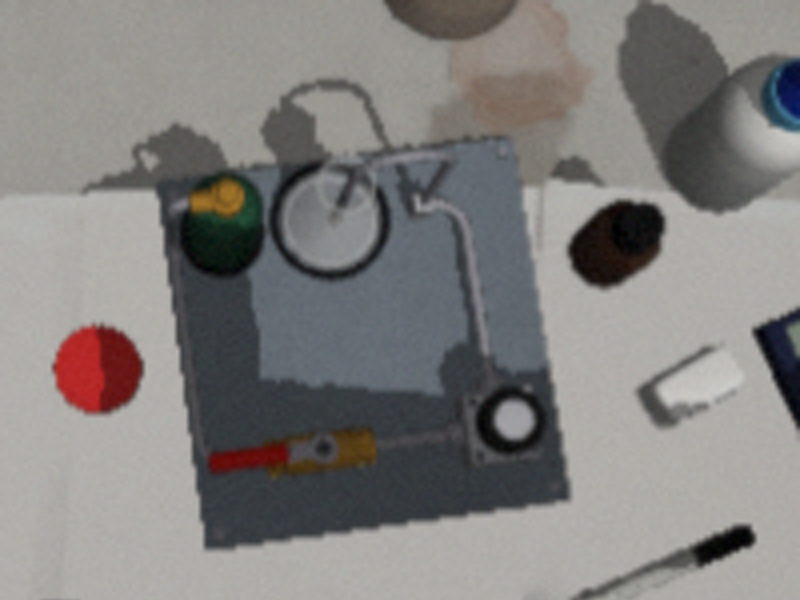

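The crop agrees with the fit: knob cap at about (358,235), handle axis near (311,242) and the handle pointing to the unit's left. Next I check the ranges and go above for one close look.

Run:
```python
from h import *
s=np.load("s.npy")
q0=arm.get_joint_pos()
print("q now",np.round(q0,2))
kn=u2w(s,[0,-.055,0])[0]; 
for dy in range(-180,181,30):
    q=arm.solve_ik([kn[0],kn[1],.06],down(s[2]+np.radians(dy)))
    g=[]
    for th in (0,45,90):
        t=np.radians(th); p=u2w(s,[[-.05*np.sin(t),.06+.05*np.cos(t),0]])[0]; p[2]=.05
        a=arm.solve_ik(p,down(s[2]+np.radians(dy)+t)); g.append(None if a is None else round(a[5],2))
    print(dy,None if q is None else np.round(q,2)[[0,5]],g)
m=u2w(s,[-.0,.0,0])[0]; m[2]=.26
arm.reach(m,down(s[2]))
T=tool();d=arm.get_image("wrist");np.savez("w1.npz",T=T,**d)
cv2.imwrite("pics/w1.png",d["image"][:,:,::-1]);print(d["mount"],d["fovy"],T,arm.get_time_s(),arm.get_joint_pos())
```

```text
q now [-1.38  0.28  1.51 -0.    1.36 -0.12]
-180 [-0.51  2.49] [None, np.float64(1.94), np.float64(1.06)]
-150 [-0.51  1.97] [np.float64(2.26), np.float64(1.42), np.float64(0.54)]
-120 [-0.51  1.44] [np.float64(1.74), np.float64(0.89), np.float64(0.02)]
-90 [-0.51  0.92] [np.float64(1.21), np.float64(0.37), np.float64(-0.51)]
-60 [-0.51  0.39] [np.float64(0.69), np.float64(-0.16), np.float64(-1.03)]
-30 [-0.51 -0.13] [np.float64(0.17), np.float64(-0.68), np.float64(-1.55)]
0 [-0.51 -0.65] [np.float64(-0.36), np.float64(-1.2), np.float64(-2.08)]
30 [-0.51 -1.18] [np.float64(-0.88), np.float64(-1.73), np.float64(-2.6)]
60 [-0.51 -1.7 ] [np.float64(-1.4), np.float64(-2.25), None]
90 [-0.51 -2.22] [np.float64(-1.93), None, np.float64(2.63)]
120 None [np.float64(-2.45), None, np.float64(2.11)]
150 None [None, np.float64(2.46), np.float64(1.59)]
180 [-0.51  2.49] [None, np.float64(1.94), np.float64(1.06)]
[[-2.70191335e-04  9.62235926e-01  2.72216735e-01  6.88193348e-02]
 [ 9.99999819e-01  4.06077001e-04 -4.42847838e-04  2.24185984e-04]
 [-5.36665055e-04  2.72216566e-01 -9.62235862e-01 -1.42782455e-01]
 [ 0.00000000e+00  0.00000000e+00  0.00000000e+00  1.00000000e+00]] 69.99095270357179 [[-1.46028212e-01  9.89280393e-01 -2.55212321e-04  4.80024101e-01]
 [ 9.89280336e-01  1.46028084e-01 -4.64013863e-04 -1.37094645e-01]
 [-4.21771651e-04 -3.20235645e-04 -9.99999860e-01  2.59900234e-01]
 [ 0.00000000e+00  0.00000000e+00  0.00000000e+00  1.00000000e+00]] 2.1 [-4.17516698e-01  1.45358715e-01  1.60712079e+00 -4.18346078e-04
  1.38925193e+00 -5.63731331e-01]
```

View pics/w1.png

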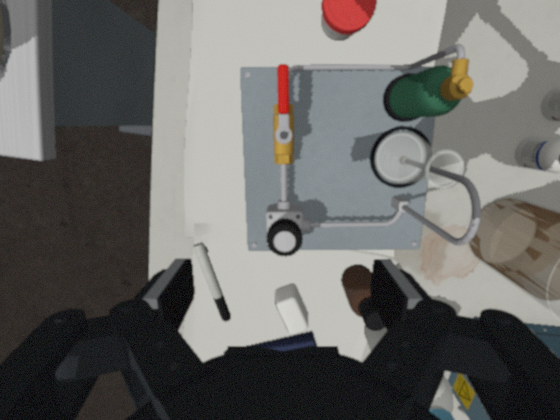

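The wrist view shows the knob cap's white disc at about (285,238), the handle pivot at (284,133) and the handle tip at (283,66). Plate corners are near (241,67), (248,250) and (424,248).

```bash
python3 - <<'E'
from h import *
w=np.load("w1.npz");c=cam(w,w["T"]);im=w["image"]
s0=np.load("s.npy")
def mask(box,f):
    x0,y0,x1,y1=box; a=im[y0:y1,x0:x1].astype(int); v,u=np.nonzero(f(a)); return u+x0,v+y0
u,v=mask((262,210,310,260),lambda a:a.max(2)<45); print("knob dark bbox",u.min(),u.max(),v.min(),v.max())
hull=cv2.minEnclosingCircle(np.c_[u,v].astype(np.float32)); print(hull)
ur,vr=mask((265,50,305,125),lambda a:(a[...,0]>110)&(a[...,1]<60)); print("red",ur.min(),ur.max(),vr.min(),vr.max(),ur.mean(),vr.mean())
U=[[-.052,.14,.008],[-.052,-.1,.008],[.192,-.1,.008]]
s,f=fit(c,U,np.array([[241,67],[248,250],[424,248.]]),s0);print("plate",s,f)
# knob silhouette: union of projected top & bottom rims
t=np.linspace(0,6.28,60)
def sil(k):
    P=np.vstack([np.c_[k[0]+.02*np.cos(t),k[1]+.02*np.sin(t),np.full(60,z)] for z in(.062,.088)])
    return proj(c,P)
for ss in(s0,s):
    k=u2w(ss,[0,-.055,0])[0]; p=sil(k); print("pred sil",k[:2],p.min(0),p.max(0),"handle",proj(c,u2w(ss,[[0,.06,.066],[0,.082,.066],[0,.132,.066],[0,.107,.066]])))
E
python3 - <<'E'
import cv2,numpy as np
im=np.load("w1.npz")["image"][40:270,220:320]
cv2.imwrite("pics/w1c.png",cv2.resize(im,None,fx=2.6*2,fy=2.6,interpolation=cv2.INTER_NEAREST)[:,:,::-1])
E
```

```text
knob dark bbox 268 300 219 254
((284.28363037109375, 236.5409393310547), 17.543323516845703)
red 278 288 65 112 283.23478260869564 89.18913043478261
plate [ 0.48523774 -0.13645989  0.1645086 ] [[-0.06690747 -0.84991174]
 [ 2.10127093  1.22821384]
 [-1.61559245 -0.04073321]]
pred sil [ 0.4882437  -0.19062907] [264.39740186 216.05877535] [300.03384908 256.22313107] handle [[282.05508817 133.77000115]
 [282.02023116 112.46116418]
 [281.93688257  61.4704836 ]
 [281.97927195  87.41011676]]
pred sil [ 0.49424495 -0.19071733] [269.68723746 216.83414921] [305.30039176 256.99664997] handle [[285.77115817 134.70464505]
 [285.45394589 113.43010762]
 [284.68634845  62.5180934 ]
 [285.07836948  88.41838386]]
```

```bash
cat >> h.py <<'E'
S=np.array([.4815,-.1365,.152])
def hp(th,z=.047,r=.05):
    p=u2w(S,[-r*np.sin(th),.06+r*np.cos(th),0])[0];p[2]=z;return p,down(S[2]+th)
E
python3 - <<'E'
from h import *
arm.gripper_to(.38)
arm.reach(*hp(0,.13))
F0=np.array(arm.get_wrist_force())
print("hit",arm.servo_line(hp(0)[0],.08,f_stop=8))
arm.gripper_to(.22,20)
print("w",arm.get_width(),np.array(arm.get_wrist_force())-F0)
for th in np.radians([22,44,66,80]):
    p,q=hp(th); h=arm.servo_line(p,.05,rot=q,f_stop=25)
    print(round(th,2),h,np.round(np.array(arm.get_wrist_force())-F0,1))
p,q=hp(np.radians(100)); print(arm.servo_line(p,.02,rot=q,f_stop=10),np.round(np.array(arm.get_wrist_force())-F0,1))
print(tool()[:3,3],p,arm.get_time_s(),arm.get_joint_pos()[5])
d=arm.get_image("top");cv2.imwrite("pics/t2.png",cv2.resize(d["image"][130:290,230:430],None,fx=3,fy=3)[:,:,::-1])
E
```

```text
hit False
w 0.2184693533156309 [-0.37872658 -0.06544769 -0.32107096]
0.38 False [-1.1  0.4  0.3]
0.77 False [ 0.6 -1.3 -0.1]
1.15 False [-0.1  1.1  0.2]
1.4 False [-0.1 -0.  -0. ]
True [-0.4  2.1  0.5]
[ 0.42359284 -0.08788659  0.04659278] [ 0.42505707 -0.09322984  0.047     ] 7.55 -2.2151932097001574
```

Run:
```python
from h import *
arm.gripper_to(.38)
p=arm.get_tool_pos();arm.servo_line([p[0],p[1],.15],.15)
k=u2w(S,[0,-.055,0])[0]; q=down(S[2]+np.pi/2)
arm.gripper_to(1.0)
arm.reach([k[0],k[1],.15],q)
T=tool();d=arm.get_image("wrist");np.savez("w2.npz",T=T,**d)
t=arm.get_image("top")["image"][130:290,230:430]
a=np.hstack([cv2.resize(d["image"],(420,315)),cv2.resize(t,(375,300))[:300].copy() if 0 else cv2.copyMakeBorder(cv2.resize(t,(375,300)),0,15,0,0,0)])
cv2.imwrite("pics/m3.png",a[:,:,::-1]);print(arm.get_time_s(),T[:3,3],k,arm.get_joint_pos()[5])
print([np.round(arm.get_moment(),3) for _ in range(3)])
```

```text
9.95 [ 0.48972181 -0.1913839   0.14946745] [ 0.48982785 -0.19086586  0.004     ] -2.2267392389750316
[array([ 0.03 ,  0.006, -0.005]), array([ 0.03 ,  0.006, -0.005]), array([ 0.03 ,  0.006, -0.005])]
```

View pics/m3.png

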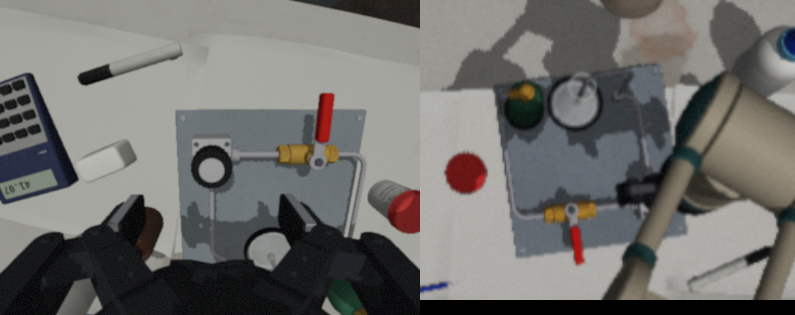

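The handle is square across the pipe, so it is fully shut. The knob shows at about (281,222) in the full wrist frame. I'll refine its centre, then check timing and grip.

Run:
```python
from h import *
t=np.linspace(0,6.28,60)
for n,box in(("w1.npz",(262,212,312,262)),("w2.npz",(245,180,325,260))):
    w=np.load(n);c=cam(w,w["T"]);x0,y0,x1,y1=box
    a=cv2.GaussianBlur(w["image"],(3,3),0)[y0:y1,x0:x1].max(2)<50
    l,lab,st,ce=cv2.connectedComponentsWithStats(a.astype(np.uint8));i=1+np.argmax(st[1:,4]);v,u=np.nonzero(lab==i);u+=x0;v+=y0
    obs=np.array([u.min(),v.min(),u.max()+1,v.max()+1])
    def f(k):
        P=np.vstack([np.c_[k[0]+.02*np.cos(t),k[1]+.02*np.sin(t),np.full(60,z)] for z in(.062,.088)]);p=proj(c,P)
        return np.r_[p.min(0)+.5,p.max(0)+.5]-obs
    r=least_squares(f,[.489,-.191]);print(n,obs,r.x,r.fun)
```

```text
w1.npz [268 219 301 254] [ 0.4902019  -0.19019666] [-1.32193155 -2.55623127  1.32082451  2.6081121 ]
w2.npz [255 194 310 251] [ 0.49063432 -0.19154362] [-0.30013513 -1.77746501  0.30137304  1.79019437]
```

```bash
cat >> h.py <<'E'
K=np.array([.4903,-.191])
E
python3 - <<'E'
from h import *
q=down(S[2]+np.pi/2)
arm.reach([*K,.13],q)
F0=np.array(arm.get_wrist_force());M0=np.array(arm.get_moment());np.savez("z.npz",F0=F0,M0=M0)
print(arm.servo_line([*K,.058],.08,f_stop=8))
arm.gripper_to(.3,25)
arm.wait(.2)
print(arm.get_width(),arm.get_grip_force(),np.round(arm.get_wrist_force()-F0,2),np.round(arm.get_moment()-M0,3),tool()[:3,3],arm.get_joint_pos()[5],arm.get_time_s())
E
```

```text
False
0.4548532745808062 25.632420480251312 [-0.6  -1.22  4.25] [-0.31   0.188  0.049] [ 0.49058096 -0.1914816   0.05849433] -2.226577949971725 11.9333
```

```bash
cat >> h.py <<'E'
import json,os
def turn(dq,n,lim):
    z=np.load("z.npz");L=json.load(open("log.json")) if os.path.exists("log.json") else []
    q=np.array(json.load(open("cmd.json"))) if os.path.exists("cmd.json") else np.array(arm.get_joint_pos())
    for i in range(n):
        q[5]+=dq; arm.goto_joints(q)
        m=(arm.get_moment()-z["M0"])[2]; f=arm.get_wrist_force()-z["F0"]
        L.append([arm.get_joint_pos()[5],m,*f,arm.get_time_s(),q[5]])
        print("%.3f %.3f m %.3f f %.1f %.1f %.1f t %.2f"%(q[5],L[-1][0],m,*f,L[-1][5]))
        if abs(m)>lim: print("LIMIT");break
    json.dump(L,open("log.json","w"));json.dump(list(q),open("cmd.json","w"))
E
python3 - <<'E'
from h import *
turn(.06,10,.25)
E
```

```text
-2.167 -2.168 m 0.082 f -1.4 -0.1 2.0 t 12.18
-2.107 -2.109 m 0.047 f -0.3 -1.1 1.1 t 12.43
-2.047 -2.049 m -0.002 f -1.4 -1.6 2.1 t 12.68
-1.987 -1.989 m -0.153 f -0.9 -2.2 2.8 t 12.93
-1.927 -1.929 m -0.175 f -1.5 -2.8 2.3 t 13.18
-1.867 -1.869 m -0.048 f -1.5 -1.9 2.7 t 13.43
-1.807 -1.809 m -0.023 f -2.2 -2.8 2.9 t 13.68
-1.747 -1.749 m 0.046 f -2.7 -2.3 2.5 t 13.93
-1.687 -1.689 m 0.083 f -1.6 -3.2 2.5 t 14.18
-1.627 -1.629 m -0.007 f -2.1 -3.4 2.6 t 14.43
```

Run:
```python
from h import *
turn(.04,55,.22)
```

```text
-1.587 -1.589 m -0.076 f -3.0 -3.9 1.3 t 14.68
-1.547 -1.548 m -0.069 f -3.3 -4.3 1.8 t 14.93
-1.507 -1.508 m -0.116 f -2.7 -4.1 1.8 t 15.18
-1.467 -1.469 m -0.066 f -3.2 -4.5 2.3 t 15.43
-1.427 -1.429 m -0.087 f -2.2 -3.8 3.2 t 15.68
-1.387 -1.389 m -0.016 f -2.8 -5.1 2.5 t 15.93
-1.347 -1.349 m 0.059 f -2.6 -4.1 2.7 t 16.18
-1.307 -1.310 m 0.078 f -2.5 -4.6 3.3 t 16.43
-1.267 -1.270 m 0.099 f -2.6 -4.6 2.4 t 16.68
-1.227 -1.230 m 0.112 f -3.0 -4.3 2.4 t 16.93
-1.187 -1.189 m -0.024 f -3.0 -5.5 2.3 t 17.18
-1.147 -1.149 m -0.096 f -3.1 -5.8 2.3 t 17.43
-1.107 -1.109 m -0.183 f -4.3 -4.7 2.1 t 17.68
-1.067 -1.069 m -0.128 f -3.7 -5.5 2.5 t 17.93
-1.027 -1.029 m -0.060 f -3.4 -4.9 2.5 t 18.18
-0.987 -0.989 m -0.083 f -3.5 -4.6 2.6 t 18.43
-0.947 -0.950 m 0.045 f -2.9 -5.0 2.2 t 18.68
-0.907 -0.910 m 0.103 f -3.5 -4.1 1.4 t 18.93
-0.867 -0.870 m 0.117 f -3.0 -4.6 2.1 t 19.18
-0.827 -0.830 m 0.132 f -2.9 -4.4 2.9 t 19.43
-0.787 -0.790 m -0.042 f -3.6 -5.0 2.5 t 19.68
-0.747 -0.749 m -0.036 f -4.1 -5.4 2.9 t 19.93
-0.707 -0.709 m -0.079 f -3.0 -4.4 1.8 t 20.18
-0.667 -0.669 m -0.113 f -3.0 -4.3 2.5 t 20.43
-0.627 -0.629 m -0.082 f -3.0 -4.3 2.5 t 20.68
-0.587 -0.589 m -0.050 f -3.9 -5.3 3.2 t 20.93
-0.547 -0.550 m -0.021 f -3.3 -4.7 2.2 t 21.18
-0.507 -0.510 m 0.100 f -3.2 -4.9 2.2 t 21.43
-0.467 -0.471 m 0.357 f -3.3 -4.5 3.9 t 21.68
LIMIT
```

Detent crossings are at about -1.80, -1.383, -0.964 and -0.545, and the stop rises steeply after -0.545. That makes notch 0 q6 ≈ -0.545 and the fifth notch ≈ -2.64, inside the range.

Run:
```python
from h import *
turn(-.078,1,.3); arm.wait(.3)
turn(-2*np.pi/15/6,30,.3)
```

```text
-0.545 -0.548 m 0.058 f -3.6 -5.4 2.3 t 21.93
-0.614 -0.617 m -0.015 f -3.6 -4.8 2.9 t 22.48
-0.684 -0.687 m -0.083 f -3.2 -5.4 2.4 t 22.73
-0.754 -0.757 m 0.052 f -3.6 -4.4 2.3 t 22.98
-0.824 -0.827 m 0.140 f -3.4 -5.1 1.3 t 23.23
-0.894 -0.897 m 0.047 f -3.8 -4.6 2.9 t 23.48
-0.963 -0.967 m 0.081 f -3.1 -4.5 2.3 t 23.73
-1.033 -1.036 m -0.053 f -3.1 -4.6 1.6 t 23.98
-1.103 -1.106 m -0.106 f -2.7 -5.6 2.7 t 24.23
-1.173 -1.176 m 0.083 f -3.4 -5.9 2.8 t 24.48
-1.243 -1.246 m 0.144 f -3.3 -5.1 2.1 t 24.73
-1.313 -1.316 m 0.113 f -2.0 -4.9 2.7 t 24.98
-1.382 -1.386 m 0.082 f -3.1 -4.2 2.2 t 25.23
-1.452 -1.455 m -0.070 f -2.2 -4.5 2.1 t 25.48
-1.522 -1.525 m -0.127 f -2.9 -5.1 2.5 t 25.73
-1.592 -1.595 m -0.034 f -2.2 -4.1 2.8 t 25.98
-1.662 -1.664 m 0.178 f -3.5 -5.0 2.0 t 26.23
-1.731 -1.733 m 0.111 f -2.5 -3.5 2.9 t 26.48
-1.801 -1.802 m 0.028 f -3.0 -5.3 1.7 t 26.73
-1.871 -1.872 m 0.009 f -2.3 -4.5 2.5 t 26.98
-1.941 -1.941 m -0.111 f -2.2 -5.5 3.3 t 27.23
-2.011 -2.011 m 0.078 f -3.2 -5.1 2.6 t 27.48
-2.080 -2.080 m 0.145 f -1.6 -3.8 2.5 t 27.73
-2.150 -2.149 m 0.071 f -3.9 -3.7 2.5 t 27.98
-2.220 -2.219 m 0.080 f -2.4 -3.4 2.6 t 28.23
-2.290 -2.289 m -0.024 f -3.8 -3.7 2.6 t 28.48
-2.360 -2.359 m -0.090 f -3.1 -4.0 2.7 t 28.73
-2.430 -2.428 m 0.044 f -2.8 -3.9 2.0 t 28.98
-2.499 -2.497 m 0.148 f -3.3 -3.8 3.6 t 29.23
-2.569 -2.566 m 0.123 f -3.2 -3.8 2.9 t 29.48
-2.639 -2.636 m 0.038 f -3.3 -3.7 4.1 t 29.73
```

The return profile shows five barriers crossed and the knob sitting in the fifth notch. Next: release, lift and reopen the handle.

Run:
```python
from h import *
arm.gripper_to(.62); arm.gripper_to(1.0); arm.wait(.5)
p=arm.get_tool_pos();arm.servo_line([p[0],p[1],.15],.15)
arm.gripper_to(.38)
arm.reach(*hp(np.pi/2,.13))
F0=np.array(arm.get_wrist_force())
print("hit",arm.servo_line(hp(np.pi/2)[0],.08,f_stop=8))
arm.gripper_to(.22,20)
for th in np.radians([68,46,24,10]):
    p,q=hp(th); h=arm.servo_line(p,.05,rot=q,f_stop=25)
    print(round(th,2),h,np.round(np.array(arm.get_wrist_force())-F0,1))
p,q=hp(np.radians(-10)); print(arm.servo_line(p,.02,rot=q,f_stop=10),np.round(np.array(arm.get_wrist_force())-F0,1))
print(tool()[:3,3],p)
arm.gripper_to(.38)
p=arm.get_tool_pos();arm.servo_line([p[0],p[1],.15],.15)
arm.reach([.35,-.3,.3],down(S[2]))
d=arm.get_image("top");cv2.imwrite("pics/t4.png",cv2.resize(d["image"][130:290,230:430],(800,640))[:600,:,::-1]);print(arm.get_time_s())
```

```text
hit False
1.19 False [ 0.  -0.1 -0.5]
0.8 False [-0.5 -0.5 -1.5]
0.42 False [-1.1  0.  -0.9]
0.17 False [-0.5 -0.5 -0.9]
True [-0.7 -0.5 -1. ]
[ 0.46644701 -0.02790103  0.04624653] [ 0.47354163 -0.02720448  0.047     ]
39.4583
```

View pics/t4.png

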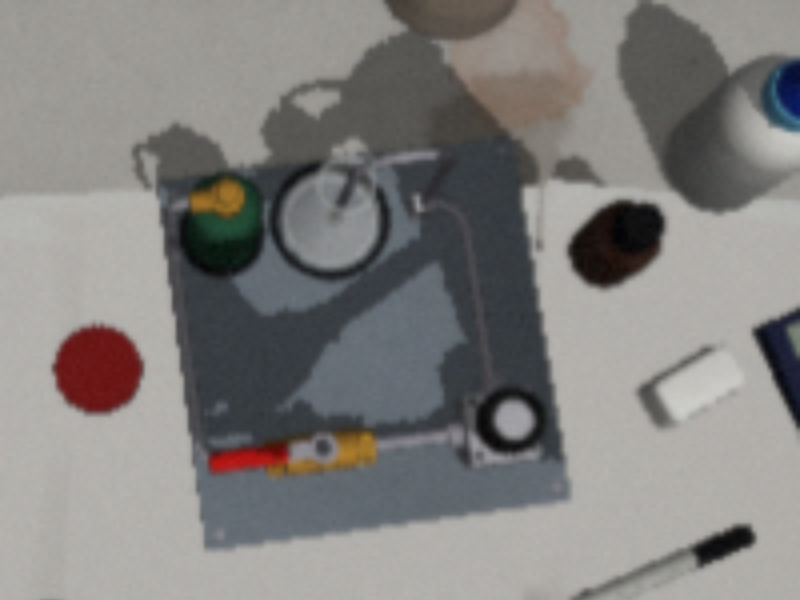

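The handle is back along the pipe, with its tip at (212,462) as in the first crop. Cup, timer and bottle have not moved.

```bash
python3 -c "
from cell import arm
print(arm.sign_off())"
```

```text
the job is handed in; nothing more can be done
None
```

I handed the job in at about 39 s: shut-off closed, selector turned to its soft stop and back five clicks (five felt in the torque), and shut-off reopened. In the last picture the handle lies along the pipe and nothing around the unit has moved. The hand-in gave no verdict, and the picture can't show which notch the knob rests in.

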